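Fit the cover plate of the marking fixture and stamp the part

TASK

Pick up the loose cover plate with the spring plunger on it and lower it, without letting it drop, over the two guide pins of the marking fixture, larger hole over the thicker pin, until it rests flush on the fixture. Then press the plunger head fully down to its stop, hold it there for about a second to stamp the part, and let it spring all the way back up. Leave the plate seated, and leave the white elbow standing by the fixture and the one standing by the plate where they are.

Things in the scene. Friction and masses are not known exactly. Their poses are not given: they have to be found in the camera images.
- fixture: Marking fixture bolted to the table: dark steel block 106 x 196 mm (x, y) on a 130 x 220 x 8 mm foot; flat top face 30 mm above the table, with a pocket holding a white moulded part. Two steel guide pins with conical noses stand 34 mm above the top face, one thick (16 mm), one thin (10 mm). Origin: centre of the underside; y along the long side.
- pin_big (a point): Foot of the thick guide pin on the fixture's axis, at the level of the top face (30 mm up), at (32, -72) mm in the fixture's x, y.
- pin_small (a point): Foot of the thin guide pin, at the level of the top face, at (-32, 72) mm in the fixture's x, y.
- cover: Loose aluminium plate 100 x 190 x 14 mm (x, y, z), 0.6 kg, flat on the table. On top: a middle grip block, 14 mm (x) by 36 mm (y), up to 60 mm above the underside; at y +55 mm a boss (20 mm across, up to 36 mm) with the plunger; at (-20, -60) mm a low block (up to 30 mm). Origin: centre of the underside. Seated: x, y as the fixture's, origin 30 mm above the fixture's.
- hole_big (a point): Centre of the larger hole (19 mm), at the plate's underside, at (32, -72) mm in the plate's x, y.
- hole_small (a point): Centre of the smaller hole (13 mm), at the plate's underside, at (-32, 72) mm in the plate's x, y.
- grip (a point): Point inside the grip block, 42 mm above the plate's underside and 18 mm below the block's top, on its centre line; grasp across the plate's x.
- plunger_top (a point): Centre of the top of the plunger head, a round steel disc 34 mm across and 10 mm thick; 48 mm above the plate's underside when up; moves with the head.
- plunger (a joint): Plunger travel in m: 0 = up (sprung), 0.012 = down on its stop. The spring takes about 3 N to start and 9 N at the stop.
- elbow_a: Bystander: white moulded pipe elbow standing upright, 30 mm across, 36 mm tall, near the fixture's robot side. Origin: centre of its underside.
- elbow_b: Bystander: white moulded pipe elbow like elbow_a, beside the cover plate. Origin: centre of its underside.
There are look-alikes about, which are no part of the job. Leave any pink look-alike of the cover alone.

How it is judged:
On the way, in this order (a step that is already met when the one before it is completed fails the run):
1. the cover plate lies flush on the fixture, over both pins (z of cover in the frame of fixture below 0.032 m and horizontal distance between hole_big and pin_big below 0.003 m and horizontal distance between hole_small and pin_small below 0.003 m and angle between cover's own z axis and vertical below 0.03 rad), for 0.2 s.
2. with the plate flush, the plunger is held down on its stop (within 1.5 mm) for 0.6 s (all of step 1 and value of joint plunger above 0.0105 m), for 0.6 s.
At the end, for the whole second after the job is handed in: The cover plate rests flush on the fixture (underside within 2 mm of the top face, tilt under 0.03 rad), each hole within 3 mm of its pin's axis, at rest, and the plunger has sprung back to within 2 mm of fully up (all of step 1 and value of joint plunger below 0.002 m and linear speed of cover below 0.02 m/s); the robot touches nothing.
It fails at once if the cover plate is dropped onto the fixture (faster than 0.4 m/s over its pins) (horizontal distance between cover and fixture below 0.02 m and z of cover in the frame of fixture below 0.07 m and linear speed of cover above 0.4 m/s).
It fails at once if one of the two elbows is pushed more than 30 mm or tipped over (distance of any of elbow_a, elbow_b from where it was at the start of the episode above 0.03 m or angle between any of elbow_a, elbow_b's own z axis and vertical above 0.5 rad).
It also fails if it takes over 59 s, if anything falls off the work surface, if the arm or the gripper's body presses on something with over 40 N, if the wrist force passes 120 N, or if a joint passes its speed limit or range.

ROBOT

A 6-joint arm with a two-finger parallel gripper is mounted at the origin on the work surface. World frame = base frame: x ahead of the robot, y to its left, z up, the work surface at z = 0. Lengths are in m, angles in rad, forces in N, time in s.
With the tool pointing down it reaches from about 0.35 to 0.725 m from the base axis. Payload 6 kg.
Tool frame: the origin (TCP) lies midway between the tips of the shut fingers; the grasp point (between the pads) lies 19 mm behind it (r.grasp_offset is the distance from the TCP to the grasp point, in m); z points along the fingers, y is the direction in which the jaws open and shut (so a half turn about z gives the same grasp; the last joint's range is limited). The gripper opens to 85 mm and grips with 20 to 120 N. Pads are 22 mm wide; open, the fingers measure 114 mm over their backs; the gripper's body (76 mm by 85 mm) begins 54 mm behind the grasp point. The pads swing forward as they close: fully open they stand 13 mm farther back than shut.
Start: joints at [1.564, 0.04, 0.085, 0, -1.615, -0.334], TCP at [0.201, 0.565, 0.231] pointing down, gripper open.
Joint ranges: [-2.56, 2.56], [-1.29, 2.01], [-1.08, 1.49], [-3.29, 1.98], [-2.81, -0.18], [-2.99, 2.99]. Speed limits (rad/s): [2.57, 2.57, 3.01, 3.14, 3.14, 3.14].

INTERFACE

Orientations are given as a unit quaternion [w, x, y, z].
In Python, from bench import r, optics, order, models gives the robot as it stands. The module is installed in compiled form; this text tells all that it offers.
- The arm moves only by the tool drive_tool, never from a script. Its argument "series" is a list of rows, each a list of 7 numbers: the shift along the tool's x, y, z in units of 25 mm (1.0 is 25 mm), then the turn, a rotation vector about the tool's x, y, z in units of 5 degrees (1.0 is 5 degrees), then the opening, from 0 (shut) to 1 (fully open). In form: [[dx, dy, dz, wx, wy, wz, gripper], ...]. A call has 1 to 5 rows; each row is the pose to reach, as a shift and turn from the pose commanded when the call began, along the tool's axes at that moment; what a row does not reach only later rows make up. A row lasts 1/12 s, in which the tool goes at most 41.7 mm and 7.16 degrees, less where a joint would pass 70% of its speed; a pose out of reach is approached as far as the arm can. A call with a gripper value outside its range is refused whole. The fingers move at their own pace and stop on an object; the grip force is fixed at half the most. Time passes only in rows, so rows that repeat a pose let the fingers close. It gives the time, the measured TCP pose, the force and the opening at its end, in the units of the state.
- r.sense(): the state, without advancing time (a new reading comes with each control period).
- optics.camera(name): name is "scene" or "top"; returns a dict with "color" (384x512x3 uint8, red, green, blue), "fx", "fy", "cx", "cy" (pixels), "world_to_cam" (4x4, takes a point from world to camera coordinates). Camera axes: x right, y down, z forward; pixel columns grow to the right and rows downward; lengths in m; the calibration is good to about 2 mm. A picture is of the moment at which its call begins. There is no depth.
- order.sign_off(): hands the job in, once; it reports no verdict.
Trained networks look in a picture, given as the dict that the camera call returned (one of the last four; its "shot" number tells which), for a name from the list of things; names that differ only in an ending like _2 or _b are one class to them, and where a whole thing is asked for, a point or a joint stands for the part that bears it (a point fixed in the world has none). Each returns a list of dicts, best first, with "conf" (0 to 1); they miss things now and then, are a little off and sometimes report something else, mostly with a low value. They report only what shows in the picture. A call takes as long as a camera call. They do not tell look-alikes from the thing itself.
- models.boxes_of(picture, query): "location" ([row, column] in pixels, amid what is visible of it).
- models.cut_out(picture, query): "mask" (384x512 bool, what is visible of it) and "location" ([row, column] in pixels, amid what is visible of it).
- models.pinpoint(picture, query): "location" ([row, column] in pixels: a listed point, or the origin of a listed thing).
The state is a dict: "clock": time; "qpos": joint angles; "dq": joint speeds; "effort": joint torques, N m; "eef_pos": TCP position; "tool_rot": TCP orientation; "contact_force": force on the tool from outside, world axes, zero at the start; "ft_torque": the same for the moment, N m; "finger_gap": finger opening in m.
Only numpy, scipy, OpenCV 4.12 (cv2) and the standard library are available. Lean on these libraries where they do the work, as an engineer would, in place of code of your own. Each camera call takes 0.05 s, during which the arm holds its last target.

## Working session

There is one attempt and no reset: what is moved stays moved. The work goes in short steps, Python scripts to look and compute and a tool call to move; the robot and the scene stay as the last step left them, time stands still between calls to the robot, and variables do not carry over. Pictures are saved under pics/ and viewed, and the job is handed in when it is done.

Besides the shell and the picture viewer there is one more tool, called after "Request:" by a JSON object that holds its "op" and its "data", one argument or row to a line. drive_tool: Moves the arm, as the interface text tells. Its arguments: {"type":"object","properties":{"series":{"type":"array"}},"required":["series"]}

```bash
mkdir -p pics
cat > h.py <<'E'
import numpy as np, cv2
from bench import r, optics, order, models
def save(p,n): cv2.imwrite(f'pics/{n}.png',p['color'][:,:,::-1])
def ray(p,loc):
    T=np.array(p['world_to_cam']);R=T[:3,:3];t=T[:3,3]
    d=np.array([(loc[1]-p['cx'])/p['fx'],(loc[0]-p['cy'])/p['fy'],1.])
    return -R.T@t,R.T@d
def onz(p,loc,z):
    o,d=ray(p,loc);return o+d*(z-o[2])/d[2]
def proj(p,X):
    T=np.array(p['world_to_cam']);c=T[:3,:3]@np.array(X)+T[:3,3]
    return np.array([c[1]/c[2]*p['fy']+p['cy'],c[0]/c[2]*p['fx']+p['cx']])
E
cat > a.py <<'E'
from h import *
np.set_printoptions(precision=4,suppress=True)
print(r.sense(), r.grasp_offset)
Z={'fixture':0,'pin_big':.03,'pin_small':.03,'cover':0,'hole_big':0,'hole_small':0,'grip':.042,'plunger_top':.048,'elbow_a':0}
for cam in ['top','scene']:
    p=optics.camera(cam);save(p,cam+'0')
    print(cam,'campos',ray(p,(0,0))[0])
    for q,z in Z.items():
        for d in models.pinpoint(p,q)[:4]:
            print(q,round(d['conf'],2),np.round(d['location'],1),onz(p,d['location'],z))
E
python3 a.py
```

```text
{'clock': 0.0, 'qpos': array([ 1.5637,  0.0408,  0.0838, -0.0005, -1.6155, -0.3337]), 'dq': array([ 0.0017, -0.0013, -0.0003,  0.0001, -0.0004, -0.0002]), 'effort': array([  0.0013, -36.8204,  34.7409,   6.9318,  -0.0054,  -0.    ]), 'eef_pos': array([0.2003, 0.5652, 0.2303]), 'tool_rot': array([ 0.0009,  0.9855, -0.1696, -0.0001]), 'contact_force': array([ 0.2897,  0.8883, -0.5492]), 'ft_torque': array([-0.0198,  0.0303, -0.0143]), 'finger_gap': 0.08543705793092025} 0.0187
top campos [0.3351 0.0022 1.1069]
fixture 0.74 [168.1 178.9] [0.5134 0.1878 0.    ]
pin_big 0.71 [154.1 209.2] [0.5418 0.1089 0.03  ]
pin_small 0.89 [178.5 151.4] [0.4843 0.2494 0.03  ]
cover 0.87 [257.2 342.7] [ 0.2844 -0.2139  0.    ]
cover 0.77 [158.3 321.2] [ 0.5318 -0.1696  0.    ]
cover 0.65 [289.7 143.2] [0.2165 0.2745 0.    ]
hole_big 0.83 [286.5 343.5] [ 0.2136 -0.213   0.    ]
hole_big 0.76 [291.6 174.1] [0.2103 0.1997 0.    ]
hole_big 0.74 [211.4 171.8] [0.4053 0.2054 0.    ]
hole_big 0.73 [152.1 208.3] [0.5527 0.1141 0.    ]
hole_small 0.92 [153.  291.5] [ 0.5467 -0.0952  0.    ]
hole_small 0.69 [284. 
[... 886 characters left out ...]
1678  0.    ]
hole_big 0.71 [290.5 211.1] [ 0.517  -0.2496  0.    ]
hole_big 0.71 [205.1 131. ] [ 0.2186 -0.2154  0.    ]
hole_big 0.56 [111.7 244. ] [0.2118 0.1925 0.    ]
hole_small 0.91 [238.6 176.9] [ 0.3703 -0.2091  0.    ]
hole_small 0.77 [249.6 271.8] [ 0.5513 -0.0946 -0.    ]
grip 0.75 [258.8 239.4] [ 0.5296 -0.1726  0.042 ]
grip 0.57 [210.  151.6] [ 0.2963 -0.2073  0.042 ]
grip 0.56 [ 84.4 265.8] [0.2172 0.2805 0.042 ]
plunger_top 0.62 [225.  160.4] [ 0.3453 -0.2234  0.048 ]
plunger_top 0.61 [ 80.5 285.9] [0.2545 0.323  0.048 ]
plunger_top 0.56 [253.  265.5] [ 0.5643 -0.1303  0.048 ]
elbow_a 0.78 [148. 299.] [0.4126 0.1817 0.    ]
elbow_a 0.73 [317.4 259.2] [ 0.631  -0.2294  0.    ]
```

```bash
python3 -c "
import cv2
for n in ['top0','scene0']:
    i=cv2.imread(f'pics/{n}.png');cv2.imwrite(f'pics/{n}b.png',cv2.resize(i,(800,600),interpolation=cv2.INTER_CUBIC))"
```

```text
(no output)
```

View pics/top0b.png

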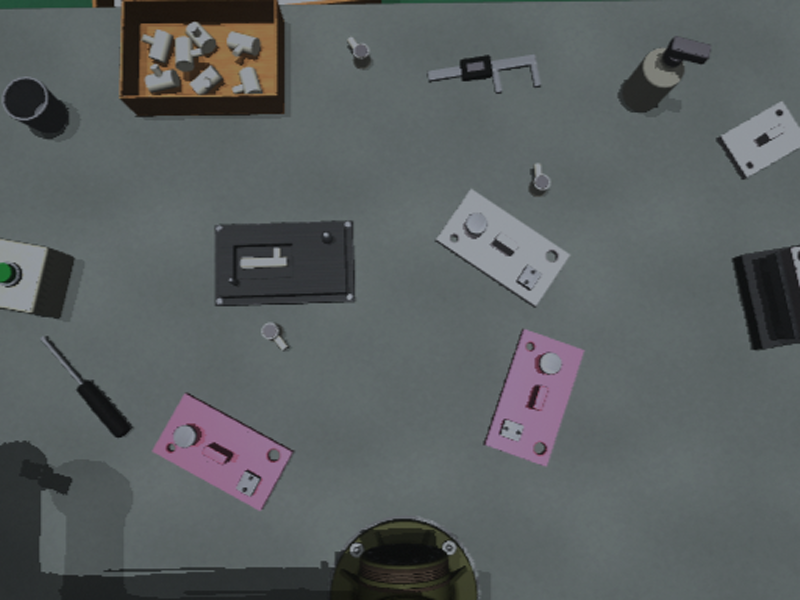

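View pics/scene0b.png

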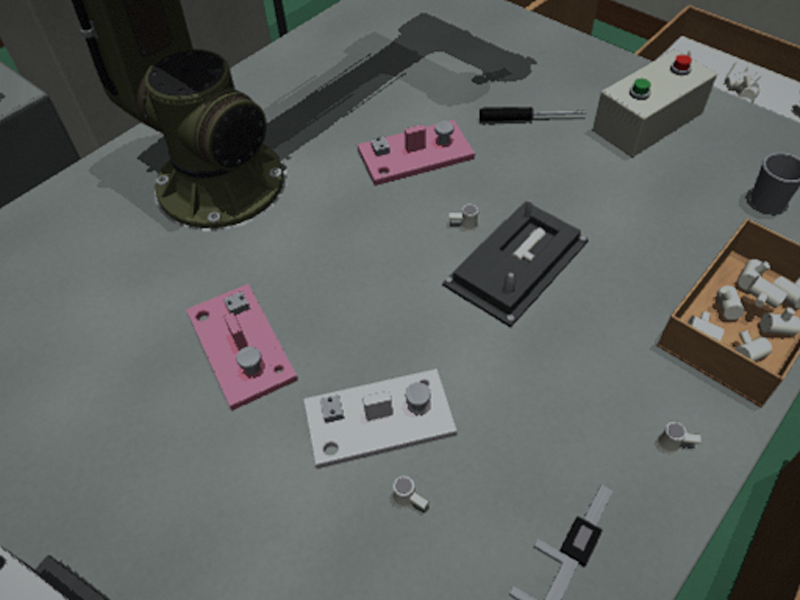

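The grey plate at about (322,158) in the top view, in original pixels, is the real cover. The fixture is at (180,168), with an elbow at (174,212) beside it and another at (346,115) by the plate. The pink plates and the small plate at far right are look-alikes. Next I'll fit the poses precisely.

```bash
cat > b.py <<'E'
from h import *
pt=optics.camera('top');ps=optics.camera('scene')
def crop(p,r0,c0,h,w,s,n):
    cv2.imwrite(f'pics/{n}.png',cv2.resize(p['color'][r0:r0+h,c0:c0+w,::-1],None,fx=s,fy=s,interpolation=cv2.INTER_CUBIC))
crop(pt,110,270,100,110,6,'tc');crop(pt,130,125,75,110,6,'tf')
crop(ps,225,185,85,115,6,'sc');crop(ps,120,275,95,110,6,'sf')
import pickle;pickle.dump((pt,ps),open('p0.pkl','wb'))
for p in (pt,ps):
  for q in('cover','fixture'):
    for d in models.cut_out(p,q)[:3]: print(q,d['conf'],d['location'],d['mask'].sum(), cv2.minAreaRect(np.argwhere(d['mask']).astype(np.float32)))
E
python3 b.py
```

```text
cover 0.84 [255.9, 339.4] 3399 ((253.8500518798828, 341.0500183105469), (44.27188491821289, 80.005615234375), 71.56504821777344)
cover 0.72 [284.9, 141.3] 3320 ((288.3228454589844, 141.59597778320312), (79.17291259765625, 43.598228454589844), 61.55707550048828)
cover 0.58 [156.3, 319.8] 2999 ((158.19229125976562, 321.0384521484375), (76.82597351074219, 40.215763092041016), 56.30992889404297)
fixture 0.88 [168.3, 179.0] 4600 ((168.1195068359375, 181.1756134033203), (52.0370979309082, 89.36262512207031), 1.7899105548858643)
cover 0.92 [265.6, 241.8] 3921 ((266.3682861328125, 242.6146240234375), (46.09640121459961, 91.84358978271484), 12.094758033752441)
cover 0.88 [92.7, 265.1] 1941 ((95.78077697753906, 265.8038330078125), (30.521615982055664, 71.65563201904297), 15.255118370056152)
fixture 0.59 [168.0, 329.6] 3733 ((168.00001525878906, 330.5000305175781), (50.20457458496094, 85.55992126464844), 45.0)
```

View pics/tc.png

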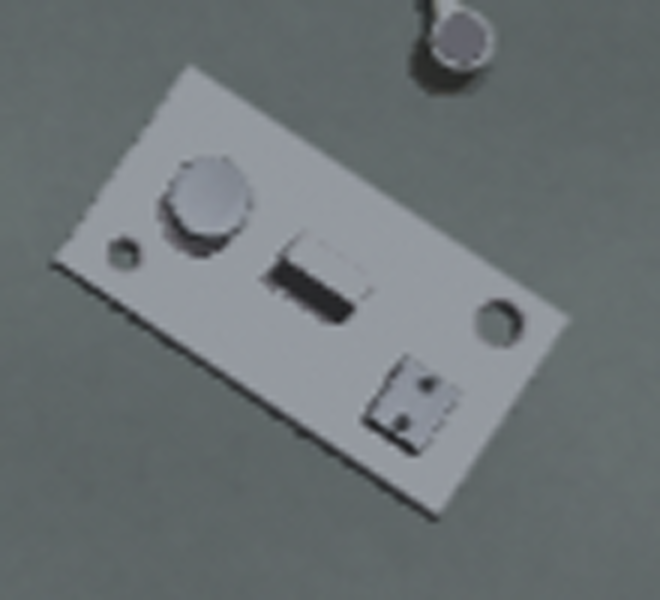

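View pics/tf.png

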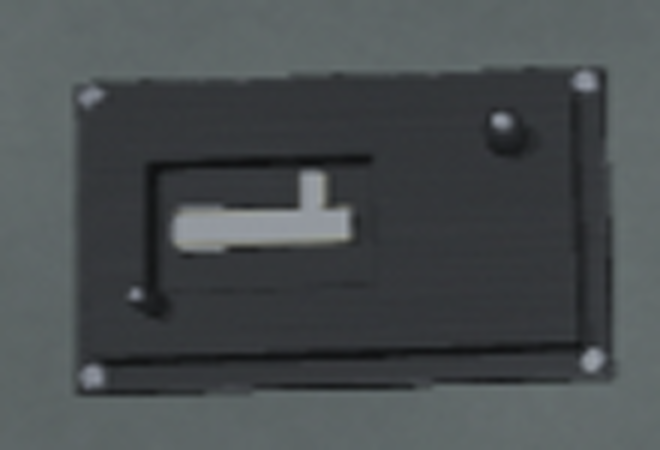

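View pics/sc.png

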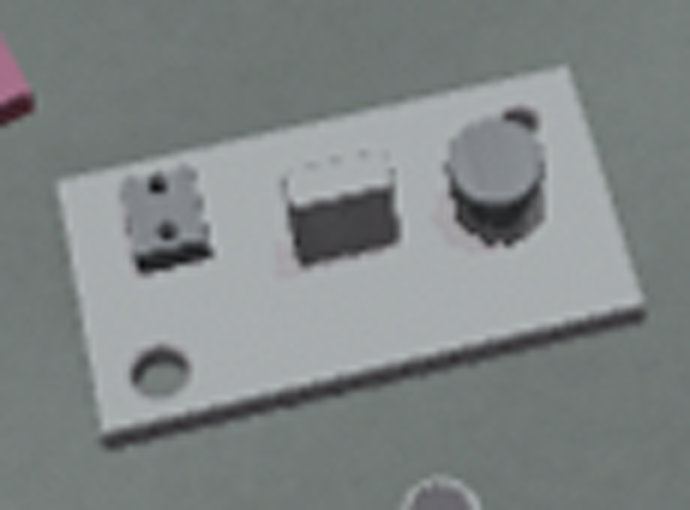

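View pics/sf.png

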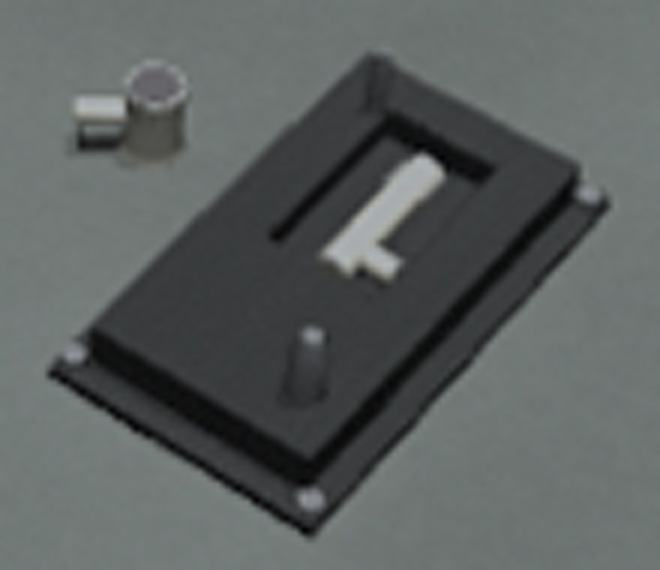

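```bash
cat > c.py <<'E'
from h import *
import pickle
from scipy.optimize import least_squares
pt,ps=pickle.load(open('p0.pkl','rb'))
def px(l,r0,c0): return [(np.array(k)/1000.,np.array([(Y+.5)/6-.5+r0,(X+.5)/6-.5+c0])) for k,(X,Y) in l]
cov=[(pt,px([((50,95,14),(190,65)),((-50,95,14),(53,260)),((-50,-95,14),(437,512)),((50,-95,14),(570,318)),((32,-72,14),(499,322)),((-32,72,14),(125,253)),((0,55,48),(208,196))],110,270)),
 (ps,px([((50,-95,14),(101,431)),((-50,-95,14),(58,182)),((-50,95,14),(568,66)),((50,95,14),(645,307)),((32,-72,14),(160,370)),((0,55,48),(496,162))],225,185))]
fix=[(pt,px([((65,110,8),(78,84)),((65,-110,8),(606,68)),((-65,-110,8),(609,379)),((-65,110,8),(78,393)),((32,-72,63),(500,120)),((-32,72,63),(134,293))],130,125)),
 (ps,px([((-65,-110,8),(48,372)),((65,-110,8),(313,535)),((65,110,8),(610,204)),((53,-98,30),(312,462)),((-53,-98,30),(92,335)),((53,98,30),(578,170)),((32,-72,64),(314,333))],120,275))]
def W(m,q):
    c,s=np.cos(q[2]),np.sin(q[2]);return np.array([c*m[0]-s*m[1]+q[0],s*m[0]+c*m[1]+q[1],m[2]])
def fit(D,q0):
    f=lambda q:np.concatenate([proj(p,W(m,q))-u for p,l in D for m,u in l])
    s=least_squares(f,q0,loss='soft_l1');return s.x,f(s.x).reshape(-1,2)
np.set_printoptions(precision=4,suppress=True)
for n,D,q0 in(('cov',cov,(.53,-.17,-.6)),('fix',fix,(.51,.18,0))):
    for sub in (D,D[:1],D[1:]):
        q,e=fit(sub,q0);print(n,q,np.degrees(q[2]))
        if sub is D:print(np.round(e,1).tolist())
E
python3 c.py
```

```text
cov [ 0.5318 -0.1688 -0.6203] -35.53907257607764
[[-0.5, -0.1], [-0.6, 0.4], [0.4, 0.2], [-0.3, 0.0], [-0.2, 0.2], [-0.2, 0.1], [-0.2, 0.6], [0.1, 0.1], [-0.5, -0.3], [-0.2, 0.1], [-0.6, -0.0], [-0.3, -0.0], [-0.8, -0.0]]
cov [ 0.5313 -0.1683 -0.6178] -35.39485807480229
cov [ 0.5324 -0.1694 -0.6236] -35.72683043852727
fix [0.5137 0.1782 0.0158] 0.9071912004624972
[[-0.4, 0.0], [-0.6, 0.2], [-0.9, 1.2], [-0.1, 0.4], [-0.2, 0.8], [-0.2, 1.1], [-1.6, -0.0], [-1.3, 0.1], [-1.4, 0.3], [-0.7, -0.2], [-1.8, -0.2], [-1.1, 0.6], [0.2, -0.2]]
fix [0.5127 0.1798 0.0094] 0.535792725997627
fix [0.5154 0.1752 0.0223] 1.2792373524248002
```

```bash
cat > d.py <<'E'
from c import *
import sys
def boxl(a,b,z): return [(a,b,z),(-a,b,z),(-a,-b,z),(a,-b,z)]
def draw(p,q,r0,c0,h,w,s,n,polys,circ):
    im=cv2.resize(p['color'][r0:r0+h,c0:c0+w,::-1],None,fx=s,fy=s,interpolation=cv2.INTER_CUBIC)
    im=cv2.convertScaleAbs(im,alpha=1.6,beta=20)
    f=lambda m:[( (v+.5-o)*s-.5) for v,o in zip(proj(p,W(np.array(m)/1000.,q))[::-1],(c0,r0))]
    for P in polys: cv2.polylines(im,[np.round(np.array([f(m) for m in P])*16).astype(np.int32)],True,(0,255,0),1,cv2.LINE_AA,4)
    for x,y,z,rad in circ:
        P=[(x+rad*np.cos(t),y+rad*np.sin(t),z) for t in np.linspace(0,6.28,24)]
        cv2.polylines(im,[np.round(np.array([f(m) for m in P])*16).astype(np.int32)],True,(0,0,255),1,cv2.LINE_AA,4)
    cv2.imwrite(f'pics/{n}.png',im)
FP=[boxl(65,110,8),boxl(65,110,0),boxl(53,98,30)];FC=[(32,-72,30,8),(-32,72,30,5),(32,-72,64,2),(-32,72,64,2)]
if __name__=='__main__':
    q=[float(a) for a in sys.argv[1:4]]
    draw(pt,q,130,125,75,110,7,'ot'+sys.argv[4],FP,FC);draw(ps,q,120,275,95,110,6,'os'+sys.argv[4],FP,FC)
E
python3 d.py .5140 .1785 .020 1 >/dev/null
```

```text
(no output)
```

View pics/ot1.png

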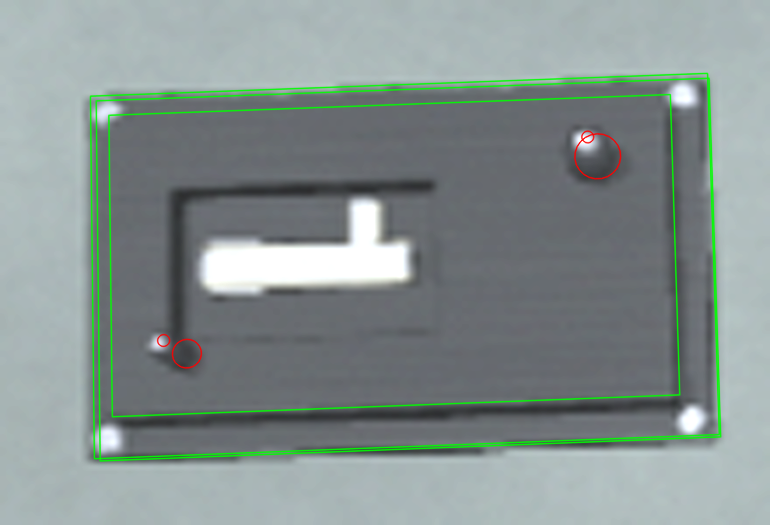

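View pics/os1.png

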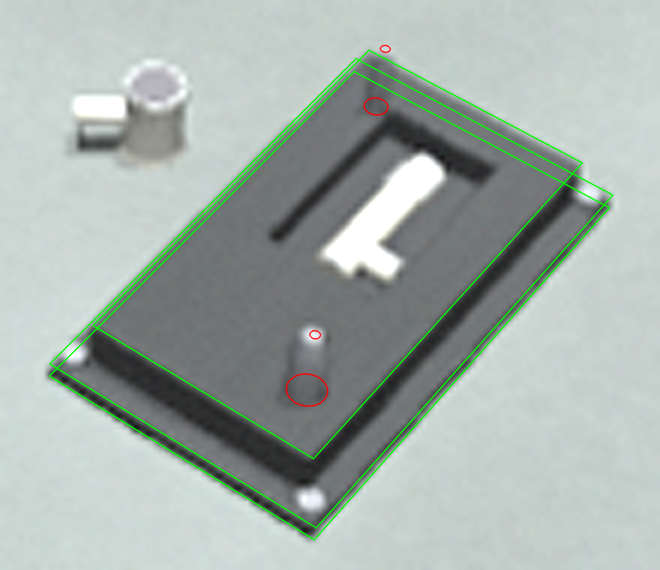

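```bash
cat > e.py <<'E'
from c import *
from scipy.ndimage import map_coordinates
def edgefit(views,q0,search=4,per=0,iters=6):
    """views: [(p,[((x,y,z)a,(x,y,z)b,sign)])], inside on the left... sign=+1 inner brighter; inner = towards model origin"""
    q=np.array(q0,float)
    for it in range(iters):
        obs=[]
        for k,(p,E) in enumerate(views):
            g=cv2.GaussianBlur(p['color'].astype(np.float32).mean(2),(0,0),.6)
            for a,b,sg in E:
                a,b=np.array(a)/1000.,np.array(b)/1000.
                cen=proj(p,W(np.array([0,0,a[2]]),q))
                for t in np.linspace(.08,.92,30):
                    m=a+(b-a)*t;u=proj(p,W(m,q));d=proj(p,W(b,q))-proj(p,W(a,q));n=np.array([-d[1],d[0]])/np.linalg.norm(d)
                    if n@(u-cen)<0:n=-n
                    s=np.arange(-search,search+.01,.1);v=map_coordinates(g,(u[:,None]+n[:,None]*s),order=1)
                    gr=-np.gradient(v)*sg  # inner minus outer
                    i=gr.argmax()
                    if gr[i]>.25: obs.append((p,m,n,u+n*s[i],k))
        f=lambda q:np.array([n@(proj(p,W(m,q))-c) for p,m,n,c,k in obs])
        q=least_squares(f,q,loss='soft_l1',f_scale=.3).x
        search=max(1.5,search*.7)
    e=f(q);return q,len(obs),np.median(abs(e)),[np.mean(e[[o[4]==k for o in obs]]) for k in range(len(views))]
FT=[((65,-110,8),(65,110,8),-1),((-65,110,8),(65,110,8),-1),((-65,-110,0),(-65,110,0),-1),((-65,-110,0),(65,-110,0),-1),((-53,-98,30),(-53,98,30),1),((-53,-98,30),(53,-98,30),1)]
FS=[((65,-110,0),(65,110,0),-1),((-65,-110,0),(65,-110,0),-1),((53,-98,30),(53,98,30),1),((-53,-98,30),(53,-98,30),1)]
CT=[((50,-95,14),(50,95,14),1),((-50,95,14),(50,95,14),1),((-50,-95,14),(-50,95,14),1),((-50,-95,14),(50,-95,14),1)]
if __name__=='__main__':
    for n,v in(('fix both',[(pt,FT),(ps,FS)]),('t',[(pt,FT)]),('s',[(ps,FS)])): print(n,edgefit(v,(.5137,.1785,.018)))
    for n,v in(('cov both',[(pt,CT),(ps,CT)]),('t',[(pt,CT)]),('s',[(ps,CT)])): print(n,edgefit(v,(.5318,-.1688,-.620)))
E
python3 e.py|tail -6
```

```text
fix both (array([0.5135, 0.179 , 0.0142]), 300, np.float64(0.39931831002856344), [np.float64(0.048959082401252), np.float64(-0.3452992578579947)])
t (array([0.5127, 0.1797, 0.0146]), 180, np.float64(0.30735783155722207), [np.float64(0.0014052571287099702)])
s (array([0.5141, 0.1777, 0.0149]), 120, np.float64(0.10501577924885382), [np.float64(0.003941587425280908)])
cov both (array([ 0.5316, -0.1687, -0.6165]), 240, np.float64(0.19900984257673346), [np.float64(0.011660375900614825), np.float64(0.01173126548576652)])
t (array([ 0.5312, -0.1684, -0.6174]), 120, np.float64(0.10107336537651623), [np.float64(0.020816032675148744)])
s (array([ 0.5319, -0.1689, -0.6169]), 120, np.float64(0.1967933564654827), [np.float64(0.03577884894529207)])
```

```bash
cat > g.py <<'E'
from h import *
import sys
from scipy.spatial.transform import Rotation as Ro
# usage g.py x y z yaw_of_tool_y_deg(world)
x,y,z,a=map(float,sys.argv[1:5])
s=r.sense();w=s['tool_rot'];R=Ro.from_quat([w[1],w[2],w[3],w[0]]).as_matrix()
a=np.radians(a);yt=np.array([np.cos(a),np.sin(a),0]);zt=np.array([0,0,-1.]);Rt=np.c_[np.cross(yt,zt),yt,zt]
d=R.T@(np.array([x,y,z])-s['eef_pos'])/.025
rv=Ro.from_matrix(R.T@Rt).as_rotvec(degrees=True)/5
print('row',np.round(d,3),np.round(rv,3),'| pos',s['eef_pos'].round(4),'yawy',round(np.degrees(np.arctan2(R[1,1],R[0,1])),2),'tilt',R[:2,2].round(4),'F',s['contact_force'].round(1),'M',s['ft_torque'].round(2),'gap',round(s['finger_gap'],4),'t',s['clock'],'q',s['qpos'].round(2))
E
python3 g.py .5316 -.1687 .16 144.65
```

```text
row [22.297 23.251  2.853] [ 1.0000e-03 -1.0000e-03  2.1165e+01] | pos [0.2005 0.5655 0.2313] yawy -109.53 tilt [-0.     -0.0001] F [ 0.3 -0.1  0.2] M [-0.04 -0.05  0.04] gap 0.0854 t 1.3 q [ 1.56  0.04  0.08 -0.   -1.62 -0.33]
```

Request:
{"op": "drive_tool", "data": {
  "series": [
    [22.3, 23.25, 2.0, 0, 0, 21.17, 1],
    [22.3, 23.25, 2.0, 0, 0, 21.17, 1],
    [22.3, 23.25, 2.0, 0, 0, 21.17, 1],
    [22.3, 23.25, 2.0, 0, 0, 21.17, 1],
    [22.3, 23.25, 2.0, 0, 0, 21.17, 1]
  ]
}}

```text
clock: 1.72
eef_pos: [0.2864, 0.3742, 0.2183]
tool_rot: [-0.0, 0.884, -0.467, 0.0]
contact_force: [0.3, -0.8, -0.5]
finger_gap: 0.0854
```

```bash
python3 g.py .5316 -.1687 .16 144.65
```

```text
row [23.462  4.155  2.328] [-3.000e-03  3.000e-03  1.394e+01] | pos [0.2864 0.3742 0.2183] yawy -145.65 tilt [0.0002 0.0002] F [ 0.3 -0.8 -0.5] M [ 0.01 -0.12  0.01] gap 0.0854 t 1.7167 q [ 1.35 -0.31 -0.26  0.   -1.63 -0.75]
```

Request:
{"op": "drive_tool", "data": {
  "series": [
    [23.46, 4.15, 2.3, 0, 0, 13.94, 1],
    [23.46, 4.15, 2.3, 0, 0, 13.94, 1],
    [23.46, 4.15, 2.3, 0, 0, 13.94, 1],
    [23.46, 4.15, 2.3, 0, 0, 13.94, 1],
    [23.46, 4.15, 2.3, 0, 0, 13.94, 1]
  ]
}}

```text
clock: 2.13
eef_pos: [0.3727, 0.1856, 0.1987]
tool_rot: [0.001, -0.698, 0.716, 0.0]
contact_force: [1.2, 0.5, 0.1]
finger_gap: 0.0854
```

```bash
python3 g.py .5316 -.1687 .16 144.65
```

```text
row [14.009 -6.71   1.537] [-0.007  0.017  6.78 ] | pos [0.3727 0.1856 0.1987] yawy 178.55 tilt [0.0011 0.0012] F [1.2 0.5 0.1] M [ 0.05 -0.19 -0.04] gap 0.0854 t 2.1333 q [ 0.95 -0.48 -0.41  0.   -1.64 -0.98]
```

Request:
{"op": "drive_tool", "data": {
  "series": [
    [14.0, -6.7, 1.5, 0, 0, 6.78, 1],
    [14.0, -6.7, 1.5, 0, 0, 6.78, 1],
    [14.0, -6.7, 1.5, 0, 0, 6.78, 1],
    [14.0, -6.7, 1.5, 0, 0, 6.78, 1],
    [14.0, -6.7, 1.5, 0, 0, 6.78, 1]
  ]
}}

```text
clock: 2.55
eef_pos: [0.4586, -0.0035, 0.1787]
tool_rot: [0.001, -0.459, 0.889, -0.0]
contact_force: [0.8, 1.6, 0.2]
finger_gap: 0.0855
```

```bash
python3 g.py .5316 -.1687 .16 144.65
```

```text
row [ 3.696 -6.206  0.748] [-0.01   0.015 -0.01 ] | pos [ 0.4586 -0.0035  0.1787] yawy 144.6 tilt [0.0015 0.0006] F [0.8 1.6 0.2] M [ 0.13 -0.17 -0.02] gap 0.0855 t 2.55 q [ 0.44 -0.35 -0.36  0.   -1.56 -1.05]
```

Request:
{"op": "drive_tool", "data": {
  "series": [
    [3.7, -6.2, 0.75, 0, 0, 0, 1],
    [3.7, -6.2, 0.75, 0, 0, 0, 1],
    [3.7, -6.2, 0.75, 0, 0, 0, 1],
    [3.7, -6.2, 0.75, 0, 0, 0, 1],
    [3.7, -6.2, 0.75, 0, 0, 0, 1]
  ]
}}

```text
clock: 2.97
eef_pos: [0.5323, -0.1703, 0.1581]
tool_rot: [-0.001, -0.46, 0.888, 0.0]
contact_force: [-0.6, 0.7, 0.5]
finger_gap: 0.0855
```

```bash
python3 g.py .5316 -.1687 .0235 144.65
python3 - <<'E'
from h import *
p=optics.camera('scene')
cv2.imwrite('pics/g1.png',cv2.resize(p['color'][130:384,100:400,::-1],None,fx=2.3,fy=2.3,interpolation=cv2.INTER_CUBIC))
E
```

```text
row [-0.046  0.053  5.382] [ 0.015 -0.021  0.021] | pos [ 0.5323 -0.1703  0.1581] yawy 144.75 tilt [-0.0022 -0.0007] F [-0.6  0.7  0.5] M [0.15 0.08 0.02] gap 0.0855 t 2.9667 q [ 0.05 -0.06 -0.15  0.   -1.49 -0.67]
```

View pics/g1.png

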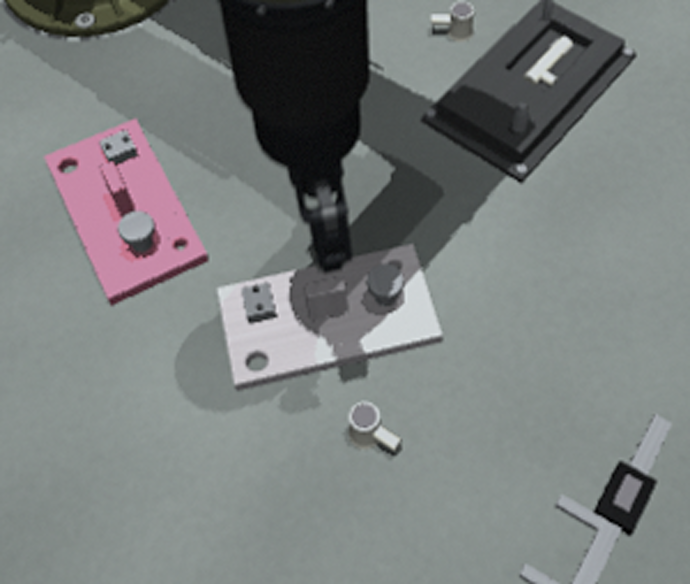

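The gripper is over the grip block, and the elbow at (365,420) is clear. Descending.

Request:
{"op": "drive_tool", "data": {
  "series": [
    [0, 0, 1.4, 0, 0, 0, 1],
    [0, 0, 2.6, 0, 0, 0, 1],
    [0, 0, 3.6, 0, 0, 0, 1],
    [0, 0, 4.0, 0, 0, 0, 1],
    [0, 0, 4.0, 0, 0, 0, 1]
  ]
}}

```text
clock: 3.43
eef_pos: [0.5303, -0.1659, 0.0569]
tool_rot: [-0.002, -0.461, 0.887, 0.001]
contact_force: [-0.3, -0.2, 0.1]
finger_gap: 0.0853
```

```bash
python3 g.py .5316 -.1687 .0235 144.65
```

```text
row [ 0.058 -0.112  1.335] [ 0.048 -0.03   0.059] | pos [ 0.5303 -0.1659  0.0569] yawy 144.95 tilt [-0.005   0.0003] F [-0.3 -0.2  0.1] M [0.04 0.01 0.04] gap 0.0853 t 3.4333 q [ 0.06 -0.02 -0.3  -0.   -1.3  -0.67]
```

Request:
{"op": "drive_tool", "data": {
  "series": [
    [0.06, -0.11, 0.6, 0.05, -0.03, 0.06, 1],
    [0.06, -0.11, 1.1, 0.05, -0.03, 0.06, 1],
    [0.06, -0.11, 1.33, 0.05, -0.03, 0.06, 1],
    [0.06, -0.11, 1.33, 0.05, -0.03, 0.06, 1],
    [0.06, -0.11, 1.33, 0.05, -0.03, 0.06, 1]
  ]
}}

```text
clock: 3.85
eef_pos: [0.5336, -0.1689, 0.027]
tool_rot: [0.002, -0.459, 0.888, -0.002]
contact_force: [0.0, -0.8, 0.5]
finger_gap: 0.085
```

```bash
python3 g.py .5316 -.1687 .0235 144.65
```

```text
row [0.04  0.072 0.141] [-0.056  0.028  0.005] | pos [ 0.5336 -0.1689  0.027 ] yawy 144.68 tilt [ 0.0054 -0.0009] F [ 0.  -0.8  0.5] M [-0.03  0.01 -0.01] gap 0.085 t 3.85 q [ 0.05  0.   -0.33  0.   -1.23 -0.67]
```

Request:
{"op": "drive_tool", "data": {
  "series": [
    [0, 0, 0.1, 0, 0, 0, 1],
    [0, 0, 0.1, 0, 0, 0, 1],
    [0, 0, 0.1, 0, 0, 0, 1],
    [0, 0, 0.1, 0, 0, 0, 1]
  ]
}}

```text
clock: 4.18
eef_pos: [0.5336, -0.1689, 0.0243]
tool_rot: [0.002, -0.459, 0.888, -0.002]
contact_force: [-0.3, -0.3, -1.1]
finger_gap: 0.0856
```

```bash
python3 g.py .5316 -.1687 .0235 144.65
```

```text
row [0.038 0.07  0.03 ] [-0.056  0.032  0.002] | pos [ 0.5336 -0.1689  0.0243] yawy 144.66 tilt [ 0.0056 -0.0006] F [-0.3 -0.3 -1.1] M [-0.04 -0.   -0.03] gap 0.0856 t 4.1833 q [ 0.05  0.   -0.33  0.   -1.23 -0.67]
```

Request:
{"op": "drive_tool", "data": {
  "series": [
    [0.04, 0.07, 0.02, -0.06, 0.03, 0, 1],
    [0.04, 0.07, 0.02, -0.06, 0.03, 0, 1],
    [0.04, 0.07, 0.02, -0.06, 0.03, 0, 1]
  ]
}}

```text
clock: 4.43
eef_pos: [0.5313, -0.1688, 0.0234]
tool_rot: [-0.0, -0.459, 0.888, 0.0]
contact_force: [-0.2, -0.1, -0.0]
finger_gap: 0.0856
```

```bash
python3 g.py .5316 -.1687 .0235 144.65
```

```text
row [-0.008 -0.007 -0.005] [ 0.01  -0.002  0.   ] | pos [ 0.5313 -0.1688  0.0234] yawy 144.65 tilt [-0.0008  0.0004] F [-0.2 -0.1 -0. ] M [ 0.01 -0.01  0.03] gap 0.0856 t 4.4333 q [ 0.05  0.01 -0.33 -0.   -1.23 -0.67]
```

Position is good. Closing the gripper.

Request:
{"op": "drive_tool", "data": {
  "series": [
    [0, 0, 0, 0, 0, 0, 0],
    [0, 0, 0, 0, 0, 0, 0],
    [0, 0, 0, 0, 0, 0, 0],
    [0, 0, 0, 0, 0, 0, 0],
    [0, 0, 0, 0, 0, 0, 0]
  ]
}}

```text
clock: 4.85
eef_pos: [0.5314, -0.1687, 0.0234]
tool_rot: [-0.0, -0.459, 0.888, 0.0]
contact_force: [0.3, -0.5, -0.3]
finger_gap: 0.0255
```

Request:
{"op": "drive_tool", "data": {
  "series": [
    [0, 0, 0, 0, 0, 0, 0],
    [0, 0, 0, 0, 0, 0, 0],
    [0, 0, 0, 0, 0, 0, 0],
    [0, 0, 0, 0, 0, 0, 0],
    [0, 0, 0, 0, 0, 0, 0]
  ]
}}

```text
clock: 5.27
eef_pos: [0.5313, -0.1686, 0.0234]
tool_rot: [-0.0, -0.459, 0.888, 0.0]
contact_force: [-1.1, 2.0, 1.9]
finger_gap: 0.0134
```

```bash
python3 g.py .5316 -.1687 .0235 144.65
```

```text
row [-0.004 -0.011 -0.002] [ 0.012 -0.001  0.001] | pos [ 0.5313 -0.1686  0.0234] yawy 144.66 tilt [-0.0009  0.0005] F [-1.1  2.   1.9] M [ 0.54  0.52 -0.04] gap 0.0134 t 5.2667 q [ 0.05  0.01 -0.33 -0.   -1.23 -0.67]
```

Gripped (gap about 14 mm). Lifting 125 mm.

Request:
{"op": "drive_tool", "data": {
  "series": [
    [0, 0, -0.4, 0, 0, 0, 0],
    [0, 0, -1.2, 0, 0, 0, 0],
    [0, 0, -2.2, 0, 0, 0, 0],
    [0, 0, -3.3, 0, 0, 0, 0],
    [0, 0, -4.2, 0, 0, 0, 0]
  ]
}}

```text
clock: 5.68
eef_pos: [0.5311, -0.1688, 0.1295]
tool_rot: [-0.001, -0.459, 0.888, 0.001]
contact_force: [1.0, 0.5, -5.3]
finger_gap: 0.0135
```

Request:
{"op": "drive_tool", "data": {
  "series": [
    [0, 0, -0.7, 0, 0, 0, 0],
    [0, 0, -1.0, 0, 0, 0, 0],
    [0, 0, -1.0, 0, 0, 0, 0],
    [0, 0, -1.0, 0, 0, 0, 0]
  ]
}}

```text
clock: 6.02
eef_pos: [0.531, -0.1685, 0.152]
tool_rot: [-0.001, -0.459, 0.888, 0.001]
contact_force: [-0.9, -0.6, -6.0]
finger_gap: 0.0132
```

```bash
python3 g.py .5134 .1787 .15 180.84
python3 - <<'E'
from h import *
p=optics.camera('scene')
cv2.imwrite('pics/g2.png',cv2.resize(p['color'][130:384,100:400,::-1],None,fx=2.3,fy=2.3,interpolation=cv2.INTER_CUBIC))
E
```

```text
row [-10.919   8.609   0.1  ] [ 0.031  0.008 -7.239] | pos [ 0.531  -0.1685  0.152 ] yawy 144.64 tilt [-0.0024  0.0014] F [-0.9 -0.6 -6. ] M [-0.02  0.03  0.01] gap 0.0132 t 6.0167 q [ 0.05 -0.07 -0.16 -0.   -1.48 -0.67]
```

View pics/g2.png

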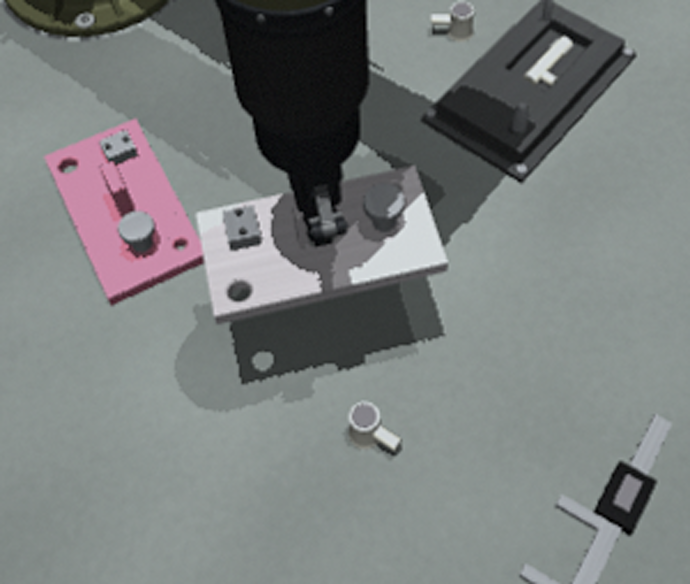

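The plate is lifted, level and firmly held. Traversing to the fixture.

Request:
{"op": "drive_tool", "data": {
  "series": [
    [-0.8, 0.6, 0, 0, 0, -0.5, 0],
    [-2.0, 1.6, 0, 0, 0, -1.3, 0],
    [-3.2, 2.6, 0, 0, 0, -2.1, 0],
    [-4.4, 3.5, 0, 0, 0, -2.9, 0],
    [-5.6, 4.4, 0, 0, 0, -3.7, 0]
  ]
}}

```text
clock: 6.48
eef_pos: [0.5214, 0.0105, 0.1513]
tool_rot: [-0.001, -0.597, 0.802, 0.001]
contact_force: [2.1, -1.3, -5.4]
finger_gap: 0.0132
```

```bash
python3 g.py .5134 .1787 .15 180.84
```

```text
row [-6.353  2.238  0.055] [ 0.042 -0.006 -3.503] | pos [0.5214 0.0105 0.1513] yawy 163.33 tilt [-0.0037 -0.    ] F [ 2.1 -1.3 -5.4] M [ 0.03 -0.33 -0.02] gap 0.0132 t 6.4833 q [ 0.41 -0.16 -0.25 -0.   -1.48 -0.7 ]
```

Request:
{"op": "drive_tool", "data": {
  "series": [
    [-1.4, 0.5, 0, 0, 0, -0.8, 0],
    [-2.8, 1.0, 0, 0, 0, -1.6, 0],
    [-4.2, 1.5, 0, 0, 0, -2.4, 0],
    [-5.5, 1.95, 0, 0, 0, -3.1, 0],
    [-6.3, 2.23, 0, 0, 0, -3.5, 0]
  ]
}}

```text
clock: 6.9
eef_pos: [0.5136, 0.1788, 0.1511]
tool_rot: [0.001, 0.713, -0.701, -0.001]
contact_force: [0.6, -2.0, -5.6]
finger_gap: 0.0135
```

Request:
{"op": "drive_tool", "data": {
  "series": [
    [0, 0, 0, 0, 0, 0, 0],
    [0, 0, 0, 0, 0, 0, 0],
    [0, 0, 0, 0, 0, 0, 0]
  ]
}}

```text
clock: 7.15
eef_pos: [0.5144, 0.1755, 0.1519]
tool_rot: [0.002, 0.711, -0.703, -0.001]
contact_force: [0.4, -0.6, -5.3]
finger_gap: 0.0137
```

```bash
python3 g.py .5134 .1787 .096 180.84
```

```text
row [-0.131  0.033  2.236] [ 0.035 -0.013 -0.038] | pos [0.5144 0.1755 0.1519] yawy -179.35 tilt [-0.003  -0.0012] F [ 0.4 -0.6 -5.3] M [-0.06 -0.09 -0.01] gap 0.0137 t 7.15 q [ 0.7  -0.1  -0.2  -0.   -1.48 -0.69]
```

Request:
{"op": "drive_tool", "data": {
  "series": [
    [-0.13, 0.03, 0.7, 0.03, -0.01, -0.04, 0],
    [-0.13, 0.03, 1.4, 0.03, -0.01, -0.04, 0],
    [-0.13, 0.03, 2.1, 0.03, -0.01, -0.04, 0],
    [-0.13, 0.03, 2.1, 0.03, -0.01, -0.04, 0],
    [-0.13, 0.03, 2.1, 0.03, -0.01, -0.04, 0]
  ]
}}

```text
clock: 7.57
eef_pos: [0.5137, 0.1777, 0.1]
tool_rot: [0.0, 0.712, -0.702, 0.0]
contact_force: [1.4, -0.4, -3.4]
finger_gap: 0.0137
```

Request:
{"op": "drive_tool", "data": {
  "series": [
    [0, 0, 0, 0, 0, 0, 0],
    [0, 0, 0, 0, 0, 0, 0],
    [0, 0, 0, 0, 0, 0, 0]
  ]
}}

```text
clock: 7.82
eef_pos: [0.5149, 0.1793, 0.1025]
tool_rot: [-0.002, 0.712, -0.702, 0.001]
contact_force: [-0.6, -0.3, -5.5]
finger_gap: 0.0132
```

```bash
python3 g.py .5134 .1787 .096 180.84
cat > k.py <<'E'
from e import *
import sys
z=float(sys.argv[1])*1000+14; q0=[float(v) for v in sys.argv[2:5]]
a=optics.camera('top');b=optics.camera('scene')
C=[tuple((x,y,z) for x,y,_ in e[:2])+(1,) for e in CT]
for n,v in(('both',[(a,C),(b,C)]),('t',[(a,C)]),('s',[(b,C)])): print(n,edgefit(v,q0))
from d import draw,boxl
q=edgefit([(a,C),(b,C)],q0)[0]
draw(a,q,120,115,95,125,6,'kt'+sys.argv[5],[boxl(50,95,z)],[(32,-72,z,9.5),(-32,72,z,6.5)]);draw(b,q,90,265,125,125,5,'ks'+sys.argv[5],[boxl(50,95,z)],[(32,-72,z,9.5),(-32,72,z,6.5)])
E
python3 k.py .0725 .5134 .1787 .0147 1 | tail -3
```

```text
row [0.025 0.061 0.259] [-0.045  0.027 -0.   ] | pos [0.5149 0.1793 0.1025] yawy -179.16 tilt [0.0039 0.0024] F [-0.6 -0.3 -5.5] M [-0.04  0.03 -0.  ] gap 0.0132 t 7.8167 q [ 0.7  -0.09 -0.28  0.   -1.38 -0.69]
both (array([0.5148, 0.1807, 0.0209]), 189, np.float64(0.5006593891042639), [np.float64(-0.002022625414670351), np.float64(-0.09371366814533404)])
t (array([0.5165, 0.1801, 0.0189]), 84, np.float64(0.3472367636285747), [np.float64(-0.04833837744457105)])
s (array([0.5137, 0.1812, 0.0158]), 103, np.float64(0.2868232309837799), [np.float64(-0.17528788026872466)])
```

View pics/kt1.png

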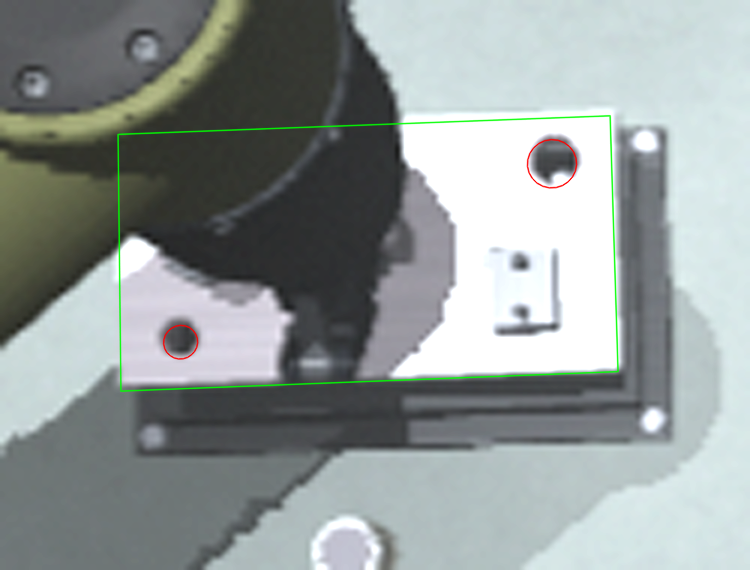

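View pics/ks1.png

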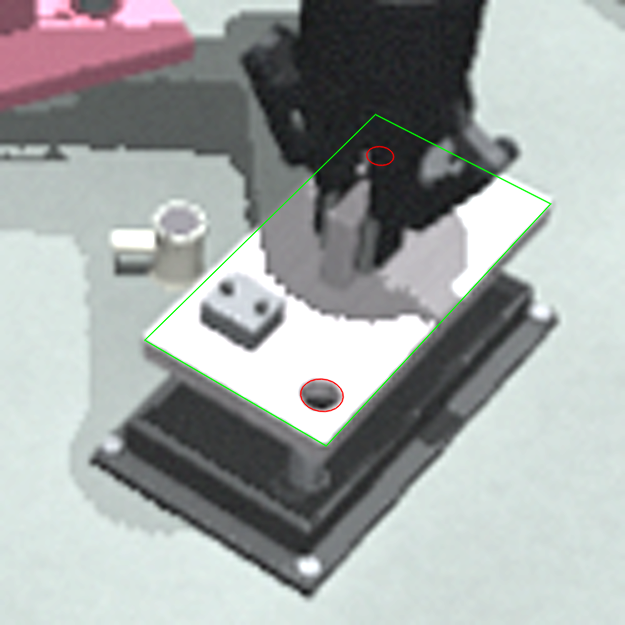

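Request:
{"op": "drive_tool", "data": {
  "series": [
    [0.02, 0.06, 0.2, -0.05, 0.03, 0, 0],
    [0.02, 0.06, 0.2, -0.05, 0.03, 0, 0],
    [0.02, 0.06, 0.2, -0.05, 0.03, 0, 0]
  ]
}}

```text
clock: 8.17
eef_pos: [0.5124, 0.1786, 0.0954]
tool_rot: [0.002, 0.712, -0.702, -0.001]
contact_force: [-0.1, 0.3, -5.8]
finger_gap: 0.0136
```

```bash
python3 g.py .5134 .1787 .096 180.84; python3 g.py .5134 .1787 .096 180.84
```

```text
row [-0.005 -0.04  -0.022] [ 0.039 -0.021  0.003] | pos [0.5124 0.1786 0.0954] yawy -179.14 tilt [-0.0034 -0.0019] F [-0.1  0.3 -5.8] M [-0.04 -0.01  0.04] gap 0.0136 t 8.1667 q [ 0.71 -0.08 -0.28 -0.   -1.37 -0.69]
row [-0.005 -0.04  -0.022] [ 0.039 -0.021  0.003] | pos [0.5124 0.1786 0.0954] yawy -179.14 tilt [-0.0034 -0.0019] F [-0.1  0.3 -5.8] M [-0.04 -0.01  0.04] gap 0.0136 t 8.1667 q [ 0.71 -0.08 -0.28 -0.   -1.37 -0.69]
```

Request:
{"op": "drive_tool", "data": {
  "series": [
    [0, -0.04, 0, 0.02, -0.01, 0, 0],
    [0, -0.04, 0, 0.02, -0.01, 0, 0],
    [0, -0.04, 0, 0.02, -0.01, 0, 0]
  ]
}}

```text
clock: 8.42
eef_pos: [0.5138, 0.1787, 0.0961]
tool_rot: [0.0, 0.712, -0.702, -0.0]
contact_force: [0.7, 0.1, -5.5]
finger_gap: 0.0132
```

```bash
python3 g.py .5134 .1787 .096 180.84;python3 k.py .0728 .5134 .1787 .0147 2 | tail -3
```

```text
row [0.001 0.017 0.004] [ 0.006 -0.004  0.003] | pos [0.5138 0.1787 0.0961] yawy -179.15 tilt [-0.0005 -0.0004] F [ 0.7  0.1 -5.5] M [-0.   -0.02  0.04] gap 0.0132 t 8.4167 q [ 0.7  -0.08 -0.28 -0.   -1.37 -0.69]
both (array([0.5152, 0.1778, 0.0126]), 186, np.float64(0.4891382782708516), [np.float64(0.08552730276909634), np.float64(-0.18844726860053043)])
t (array([0.5141, 0.1789, 0.0201]), 85, np.float64(0.29590697399360777), [np.float64(0.036574055632094066)])
s (array([0.5159, 0.176 , 0.0142]), 101, np.float64(0.19451378200559696), [np.float64(-0.019431857431716847)])
```

View pics/kt2.png

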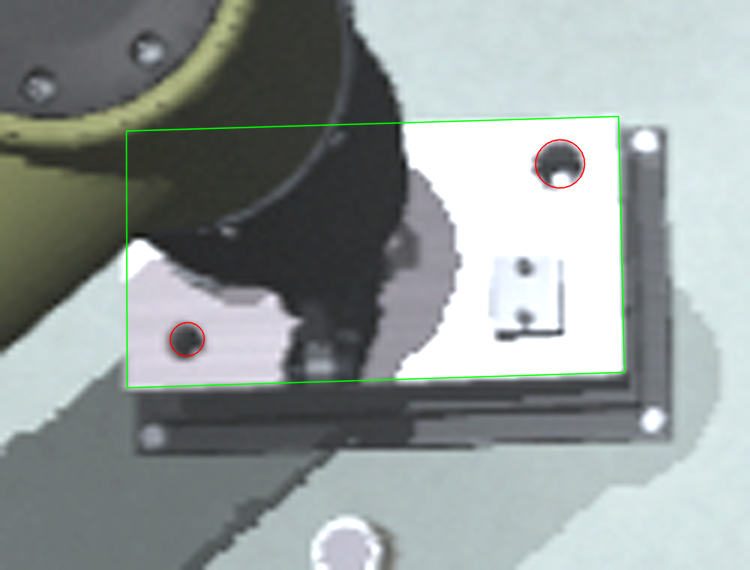

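View pics/ks2.png

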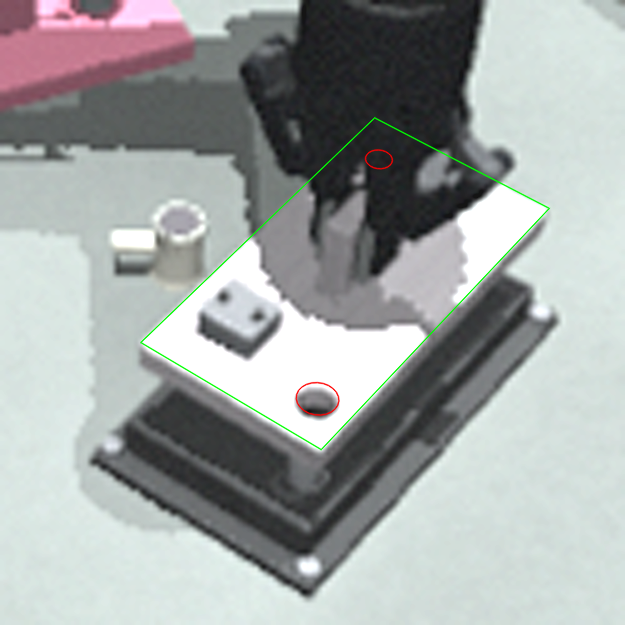

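Both cameras, and the pin tip seen through the big hole at (561,180) in kt2, put the plate about 1.4 mm too far in +x and 0.8 mm too far in −y. Correcting that, then lowering slowly while watching the force.

Request:
{"op": "drive_tool", "data": {
  "series": [
    [-0.03, 0.06, 0.0, 0, 0, 0, 0],
    [-0.03, 0.06, 0.1, 0, 0, 0, 0],
    [-0.03, 0.06, 0.2, 0, 0, 0, 0],
    [-0.03, 0.06, 0.3, 0, 0, 0, 0],
    [-0.03, 0.06, 0.3, 0, 0, 0, 0]
  ]
}}

```text
clock: 8.93
eef_pos: [0.5118, 0.1792, 0.0875]
tool_rot: [0.001, 0.712, -0.702, -0.0]
contact_force: [-0.6, 0.8, -5.0]
finger_gap: 0.0137
```

```bash
python3 g.py .5125 .1796 .074 180.84
```

```text
row [-0.014 -0.031  0.541] [ 0.023 -0.011  0.002] | pos [0.5118 0.1792 0.0875] yawy -179.15 tilt [-0.002 -0.001] F [-0.6  0.8 -5. ] M [ 0.03 -0.04 -0.02] gap 0.0137 t 8.9333 q [ 0.71 -0.08 -0.3  -0.   -1.36 -0.69]
```

Request:
{"op": "drive_tool", "data": {
  "series": [
    [-0.01, -0.02, 0.1, 0.02, -0.01, 0, 0],
    [-0.01, -0.02, 0.2, 0.02, -0.01, 0, 0],
    [-0.01, -0.02, 0.3, 0.02, -0.01, 0, 0],
    [-0.01, -0.02, 0.3, 0.02, -0.01, 0, 0]
  ]
}}

```text
clock: 9.27
eef_pos: [0.5123, 0.1795, 0.0801]
tool_rot: [0.0, 0.712, -0.702, -0.0]
contact_force: [0.8, -0.2, -5.5]
finger_gap: 0.0132
```

```bash
python3 g.py .5125 .1796 .074 180.84
```

```text
row [-0.003 -0.008  0.245] [ 0.001 -0.001  0.001] | pos [0.5123 0.1795 0.0801] yawy -179.15 tilt [-0.0001 -0.0001] F [ 0.8 -0.2 -5.5] M [-0.06  0.03 -0.01] gap 0.0132 t 9.2667 q [ 0.71 -0.08 -0.31 -0.   -1.34 -0.69]
```

Request:
{"op": "drive_tool", "data": {
  "series": [
    [0, 0, 0.1, 0, 0, 0, 0],
    [0, 0, 0.2, 0, 0, 0, 0],
    [0, 0, 0.25, 0, 0, 0, 0],
    [0, 0, 0.25, 0, 0, 0, 0]
  ]
}}

```text
clock: 9.6
eef_pos: [0.5125, 0.1796, 0.0742]
tool_rot: [-0.0, 0.712, -0.702, 0.0]
contact_force: [-0.6, 0.0, -5.4]
finger_gap: 0.0134
```

```bash
python3 g.py .5125 .1796 .0534 180.84
```

```text
row [-0.001 -0.001  0.833] [-0.004  0.001  0.002] | pos [0.5125 0.1796 0.0742] yawy -179.15 tilt [0.0003 0.0001] F [-0.6  0.  -5.4] M [-0.07 -0.02 -0.  ] gap 0.0134 t 9.6 q [ 0.71 -0.07 -0.31  0.   -1.33 -0.69]
```

Past the cones with no side force. Continuing down.

Request:
{"op": "drive_tool", "data": {
  "series": [
    [0, 0, 0.1, 0, 0, 0, 0],
    [0, 0, 0.2, 0, 0, 0, 0],
    [0, 0, 0.3, 0, 0, 0, 0],
    [0, 0, 0.4, 0, 0, 0, 0],
    [0, 0, 0.4, 0, 0, 0, 0]
  ]
}}

```text
clock: 10.02
eef_pos: [0.5123, 0.1795, 0.0639]
tool_rot: [0.0, 0.712, -0.702, 0.0]
contact_force: [0.0, -0.1, -6.2]
finger_gap: 0.0132
```

```bash
python3 g.py .5125 .1796 .0534 180.84
```

```text
row [-0.004 -0.006  0.42 ] [ 0.001 -0.001  0.001] | pos [0.5123 0.1795 0.0639] yawy -179.15 tilt [-0.     -0.0001] F [ 0.  -0.1 -6.2] M [-0.04  0.07 -0.03] gap 0.0132 t 10.0167 q [ 0.71 -0.07 -0.33  0.   -1.31 -0.69]
```

Request:
{"op": "drive_tool", "data": {
  "series": [
    [0, 0, 0.1, 0, 0, 0, 0],
    [0, 0, 0.2, 0, 0, 0, 0],
    [0, 0, 0.3, 0, 0, 0, 0],
    [0, 0, 0.35, 0, 0, 0, 0],
    [0, 0, 0.35, 0, 0, 0, 0]
  ]
}}

```text
clock: 10.43
eef_pos: [0.5125, 0.1796, 0.0555]
tool_rot: [-0.0, 0.712, -0.702, 0.0]
contact_force: [0.2, -0.8, -4.7]
finger_gap: 0.0132
```

```bash
python3 g.py .5125 .1796 .0534 180.84
```

```text
row [-0.002 -0.001  0.082] [-0.004  0.     0.003] | pos [0.5125 0.1796 0.0555] yawy -179.15 tilt [0.0003 0.    ] F [ 0.2 -0.8 -4.7] M [0.01 0.04 0.01] gap 0.0132 t 10.4333 q [ 0.71 -0.06 -0.34  0.   -1.29 -0.69]
```

Request:
{"op": "drive_tool", "data": {
  "series": [
    [0, 0, 0.04, 0, 0, 0, 0],
    [0, 0, 0.08, 0, 0, 0, 0],
    [0, 0, 0.1, 0, 0, 0, 0],
    [0, 0, 0.1, 0, 0, 0, 0]
  ]
}}

```text
clock: 10.77
eef_pos: [0.5128, 0.1797, 0.0536]
tool_rot: [-0.001, 0.712, -0.702, 0.0]
contact_force: [0.1, -0.4, -4.8]
finger_gap: 0.0138
```

```bash
python3 g.py .5125 .1796 .0534 180.84
```

```text
row [0.004 0.011 0.008] [-0.013  0.005  0.003] | pos [0.5128 0.1797 0.0536] yawy -179.14 tilt [0.0012 0.0005] F [ 0.1 -0.4 -4.8] M [-0.    0.01 -0.05] gap 0.0138 t 10.7667 q [ 0.71 -0.06 -0.34  0.   -1.29 -0.69]
```

Request:
{"op": "drive_tool", "data": {
  "series": [
    [0, 0, 0.03, 0, 0, 0, 0],
    [0, 0, 0.05, 0, 0, 0, 0],
    [0, 0, 0.05, 0, 0, 0, 0]
  ]
}}

```text
clock: 11.02
eef_pos: [0.5129, 0.1797, 0.0535]
tool_rot: [-0.001, 0.712, -0.702, 0.0]
contact_force: [-5.1, -1.4, 4.1]
finger_gap: 0.013
```

```bash
python3 g.py .5125 .1796 .0534 180.84
```

```text
row [0.005 0.015 0.002] [-0.02   0.005  0.006] | pos [0.5129 0.1797 0.0535] yawy -179.13 tilt [0.0017 0.0005] F [-5.1 -1.4  4.1] M [-0.33  1.94  0.  ] gap 0.013 t 11.0167 q [ 0.71 -0.06 -0.34  0.   -1.29 -0.69]
```

It is in contact, seated at z = 30 mm. Releasing.

Request:
{"op": "drive_tool", "data": {
  "series": [
    [0, 0, 0, 0, 0, 0, 0.5],
    [0, 0, 0, 0, 0, 0, 0.5],
    [0, 0, 0, 0, 0, 0, 0.5],
    [0, 0, 0, 0, 0, 0, 0.5],
    [0, 0, 0, 0, 0, 0, 0.5]
  ]
}}

```text
clock: 11.43
eef_pos: [0.5129, 0.1797, 0.0523]
tool_rot: [-0.001, 0.712, -0.702, 0.0]
contact_force: [-0.2, 1.0, 0.4]
finger_gap: 0.0427
```

Request:
{"op": "drive_tool", "data": {
  "series": [
    [0, 0, -0.6, 0, 0, 0, 0.5],
    [0, 0, -1.6, 0, 0, 0, 0.5],
    [0, 0, -2.6, 0, 0, 0, 0.5],
    [0, 0, -3.0, 0, 0, 0, 0.5],
    [0, 0, -3.0, 0, 0, 0, 0.5]
  ]
}}

```text
clock: 11.85
eef_pos: [0.5142, 0.1804, 0.1308]
tool_rot: [-0.003, 0.712, -0.702, 0.001]
contact_force: [0.2, 0.0, -0.0]
finger_gap: 0.0425
```

```bash
python3 g.py .5125 .1796 .13 180.84;python3 k.py .030 .5125 .1796 .0147 3 | tail -3
```

```text
row [0.03  0.068 0.03 ] [-0.071  0.036  0.005] | pos [0.5142 0.1804 0.1308] yawy -179.14 tilt [0.0061 0.0032] F [ 0.2  0.  -0. ] M [-0.01 -0.08  0.04] gap 0.0425 t 11.85 q [ 0.71 -0.1  -0.24  0.   -1.43 -0.69]
both (array([0.5144, 0.1787, 0.0101]), 213, np.float64(0.3977434530195576), [np.float64(-0.06111491914631768), np.float64(-0.17114656887267593)])
t (array([0.5136, 0.1799, 0.0137]), 96, np.float64(0.29923438772889177), [np.float64(-0.07564513987958572)])
s (array([0.5148, 0.1772, 0.0131]), 118, np.float64(0.19676132081540004), [np.float64(0.0014145733078741595)])
```

View pics/ks3.png

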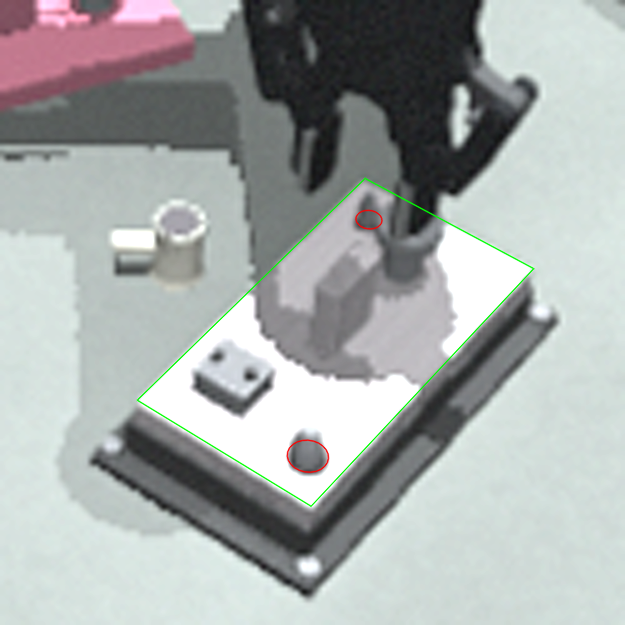

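View pics/kt3.png

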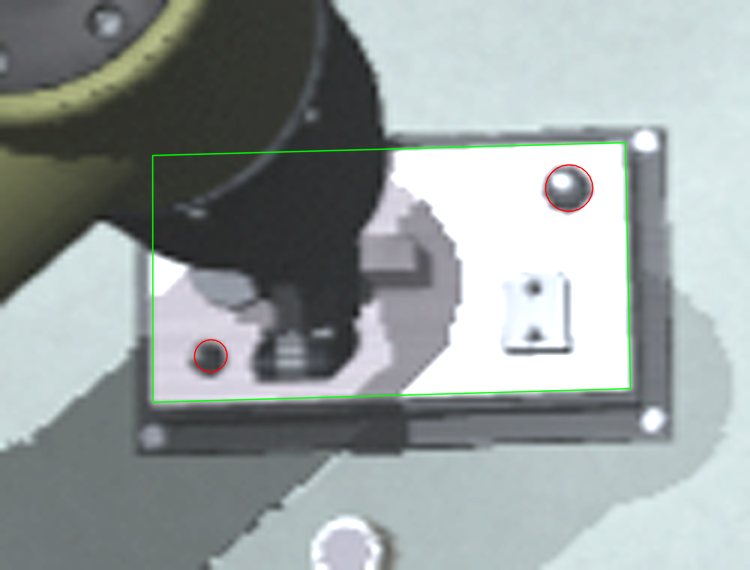

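The plate is seated, with both pins through their holes: big at (568,188), small at (210,355). Now moving over the plunger head with the fingers shut.

```bash
python3 g.py .512 .2347 .10 180.84
```

```text
row [-2.193 -0.011  1.077] [-0.01   0.012  0.002] | pos [0.5125 0.1798 0.1269] yawy -179.15 tilt [0.0008 0.0011] F [-0.  -1.  -0.5] M [-0.02  0.07 -0.03] gap 0.043 t 11.95 q [ 0.71 -0.1  -0.24 -0.   -1.43 -0.69]
```

Request:
{"op": "drive_tool", "data": {
  "series": [
    [-0.8, 0, 0, 0, 0, 0, 0],
    [-1.6, 0, 0, 0, 0, 0, 0],
    [-2.2, 0, 0, 0, 0, 0, 0],
    [-2.2, 0, 0.3, 0, 0, 0, 0],
    [-2.2, 0, 0.6, 0, 0, 0, 0]
  ]
}}

```text
clock: 12.37
eef_pos: [0.5114, 0.2352, 0.1108]
tool_rot: [0.0, 0.713, -0.701, 0.0]
contact_force: [-0.6, 0.3, -0.5]
finger_gap: 0.0001
```

Request:
{"op": "drive_tool", "data": {
  "series": [
    [0, 0, 0, 0, 0, 0, 0],
    [0, 0, 0, 0, 0, 0, 0],
    [0, 0, 0, 0, 0, 0, 0]
  ]
}}

```text
clock: 12.62
eef_pos: [0.5119, 0.234, 0.1122]
tool_rot: [-0.0, 0.712, -0.702, 0.0]
contact_force: [0.7, -0.2, 0.1]
finger_gap: -0.0002
```

```bash
python3 g.py .512 .2347 .083 180.84
python3 - <<'E'
from h import *
p=optics.camera('scene')
cv2.imwrite('pics/g4.png',cv2.resize(p['color'][70:220,250:400,::-1],None,fx=4,fy=4,interpolation=cv2.INTER_CUBIC))
E
```

```text
row [-0.027 -0.003  1.167] [-0.011 -0.001 -0.004] | pos [0.5119 0.234  0.1122] yawy -179.18 tilt [ 0.0009 -0.    ] F [ 0.7 -0.2  0.1] M [ 0.01 -0.   -0.05] gap -0.0002 t 12.6167 q [ 0.79 -0.04 -0.21  0.   -1.4  -0.77]
```

View pics/g4.png

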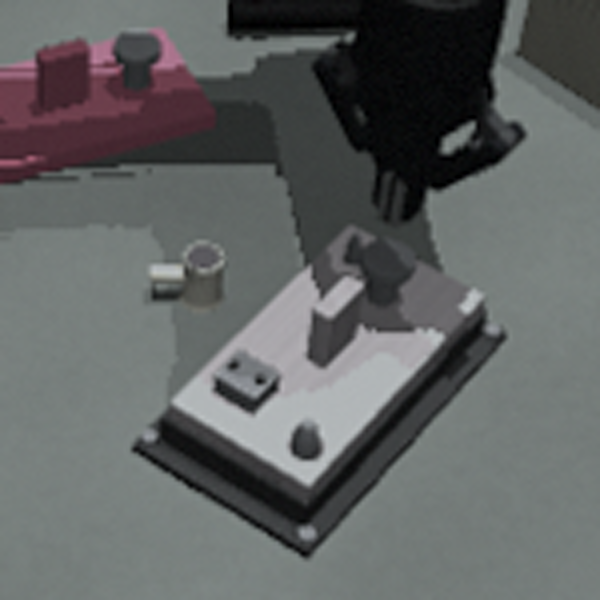

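The fingers are above the plunger head at (385,255). Pressing down.

Request:
{"op": "drive_tool", "data": {
  "series": [
    [-0.03, 0, 0.4, 0, 0, 0, 0],
    [-0.03, 0, 0.8, 0, 0, 0, 0],
    [-0.03, 0, 1.1, 0, 0, 0, 0],
    [-0.03, 0, 1.2, 0, 0, 0, 0],
    [-0.03, 0, 1.2, 0, 0, 0, 0]
  ]
}}

```text
clock: 13.08
eef_pos: [0.5113, 0.2349, 0.0807]
tool_rot: [0.001, 0.712, -0.702, 0.0]
contact_force: [0.0, 0.7, 0.5]
finger_gap: 0.0005
```

Request:
{"op": "drive_tool", "data": {
  "series": [
    [0, 0, 0.1, 0, 0, 0, 0],
    [0, 0, 0.2, 0, 0, 0, 0],
    [0, 0, 0.3, 0, 0, 0, 0],
    [0, 0, 0.3, 0, 0, 0, 0]
  ]
}}

```text
clock: 13.42
eef_pos: [0.5122, 0.2356, 0.0753]
tool_rot: [-0.001, 0.712, -0.702, 0.0]
contact_force: [0.2, 0.5, 4.4]
finger_gap: 0.0002
```

```bash
python3 g.py .512 .2347 .066 180.84
```

```text
row [0.037 0.01  0.371] [-0.024  0.01   0.004] | pos [0.5122 0.2356 0.0753] yawy -179.14 tilt [0.0021 0.0009] F [0.2 0.5 4.4] M [-0.05  0.38 -0.03] gap 0.0002 t 13.4167 q [ 0.79 -0.02 -0.26  0.   -1.33 -0.77]
```

Request:
{"op": "drive_tool", "data": {
  "series": [
    [0, 0, 0.15, 0, 0, 0, 0],
    [0, 0, 0.25, 0, 0, 0, 0],
    [0, 0, 0.35, 0, 0, 0, 0],
    [0, 0, 0.35, 0, 0, 0, 0]
  ]
}}

```text
clock: 13.75
eef_pos: [0.5124, 0.2356, 0.0673]
tool_rot: [-0.001, 0.712, -0.702, 0.001]
contact_force: [-2.4, 0.1, 8.0]
finger_gap: -0.0002
```

```bash
python3 g.py .512 .2347 .066 180.84
```

```text
row [0.038 0.016 0.053] [-0.031  0.011  0.007] | pos [0.5124 0.2356 0.0673] yawy -179.13 tilt [0.0027 0.001 ] F [-2.4  0.1  8. ] M [-0.21  1.01 -0.02] gap -0.0002 t 13.75 q [ 0.79 -0.01 -0.27  0.   -1.31 -0.77]
```

Request:
{"op": "drive_tool", "data": {
  "series": [
    [0, 0, 0.05, 0, 0, 0, 0],
    [0, 0, 0.08, 0, 0, 0, 0],
    [0, 0, 0.08, 0, 0, 0, 0]
  ]
}}

```text
clock: 14.0
eef_pos: [0.5124, 0.2357, 0.0662]
tool_rot: [-0.001, 0.713, -0.702, 0.001]
contact_force: [-4.1, -0.6, 9.7]
finger_gap: 0.0001
```

Request:
{"op": "drive_tool", "data": {
  "series": [
    [0, 0, 0.04, 0, 0, 0, 0],
    [0, 0, 0.04, 0, 0, 0, 0],
    [0, 0, 0.04, 0, 0, 0, 0]
  ]
}}

```text
clock: 14.25
eef_pos: [0.5125, 0.2357, 0.0662]
tool_rot: [-0.002, 0.713, -0.702, 0.001]
contact_force: [-7.4, -1.4, 14.5]
finger_gap: -0.0001
```

```bash
python3 g.py .512 .2347 .066 180.84
```

```text
row [0.038 0.019 0.006] [-0.039  0.012  0.01 ] | pos [0.5125 0.2357 0.0662] yawy -179.11 tilt [0.0034 0.0011] F [-7.4 -1.4 14.5] M [-0.58  2.46  0.01] gap -0.0001 t 14.25 q [ 0.79 -0.01 -0.27  0.   -1.31 -0.77]
```

On the stop: the force rises with no further travel, z = 66 mm. Holding.

Request:
{"op": "drive_tool", "data": {
  "series": [
    [0, 0, 0, 0, 0, 0, 0],
    [0, 0, 0, 0, 0, 0, 0],
    [0, 0, 0, 0, 0, 0, 0],
    [0, 0, 0, 0, 0, 0, 0],
    [0, 0, 0, 0, 0, 0, 0]
  ]
}}

```text
clock: 14.67
eef_pos: [0.5124, 0.2357, 0.0661]
tool_rot: [-0.002, 0.713, -0.702, 0.001]
contact_force: [-7.6, -0.5, 14.5]
finger_gap: 0.0001
```

Request:
{"op": "drive_tool", "data": {
  "series": [
    [0, 0, 0, 0, 0, 0, 0],
    [0, 0, 0, 0, 0, 0, 0],
    [0, 0, 0, 0, 0, 0, 0],
    [0, 0, 0, 0, 0, 0, 0],
    [0, 0, 0, 0, 0, 0, 0]
  ]
}}

```text
clock: 15.08
eef_pos: [0.5124, 0.2357, 0.0662]
tool_rot: [-0.002, 0.713, -0.702, 0.001]
contact_force: [-6.7, -0.7, 14.3]
finger_gap: 0.0002
```

```bash
python3 g.py .512 .2347 .066 180.84;python3 k.py .030 .5125 .1796 .0147 4 | tail -3
```

```text
row [0.038 0.019 0.007] [-0.039  0.012  0.01 ] | pos [0.5124 0.2357 0.0662] yawy -179.11 tilt [0.0034 0.0011] F [-6.7 -0.7 14.3] M [-0.57  2.45  0.03] gap 0.0002 t 15.0833 q [ 0.79 -0.01 -0.27  0.   -1.31 -0.77]
both (array([0.5141, 0.178 , 0.0159]), 205, np.float64(0.38759620755359814), [np.float64(0.23902887794479838), np.float64(-0.17841536041375236)])
t (array([0.5135, 0.1796, 0.0209]), 92, np.float64(0.21269029065058564), [np.float64(0.10463298962619759)])
s (array([0.5148, 0.1769, 0.01  ]), 115, np.float64(0.19958829978022963), [np.float64(-0.02203206988077099)])
```

View pics/ks4.png

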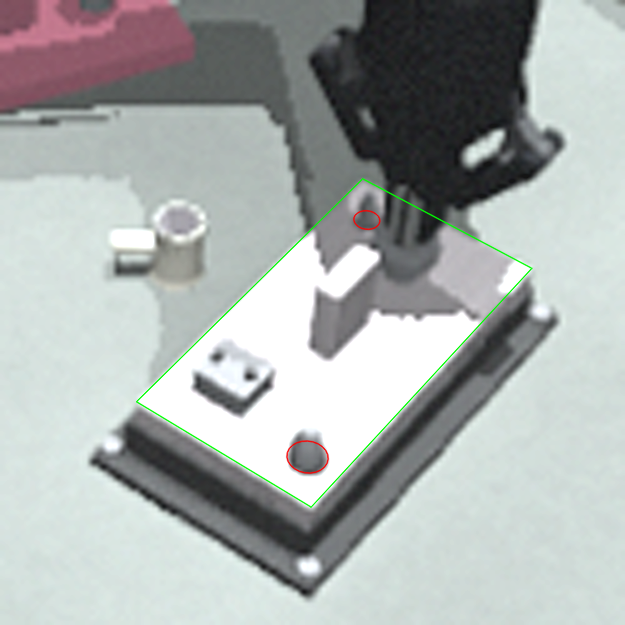

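The head sits at its stop and the plate is still flush. It has been held about 1.1 s, so releasing upward.

Request:
{"op": "drive_tool", "data": {
  "series": [
    [0, 0, 0, 0, 0, 0, 0],
    [0, 0, -0.2, 0, 0, 0, 0],
    [0, 0, -0.5, 0, 0, 0, 0],
    [0, 0, -1.0, 0, 0, 0, 0],
    [0, 0, -1.8, 0, 0, 0, 0]
  ]
}}

```text
clock: 15.6
eef_pos: [0.5107, 0.2349, 0.1068]
tool_rot: [0.001, 0.712, -0.702, -0.0]
contact_force: [-0.1, 0.7, 0.2]
finger_gap: 0.0
```

Request:
{"op": "drive_tool", "data": {
  "series": [
    [0, 0, -1.2, 0, 0, 0, 0],
    [0, 0, -2.4, 0, 0, 0, 0],
    [0, 0, -3.6, 0, 0, 0, 0],
    [1, 2, -4.5, 0, 0, 0, 0],
    [2, 3.5, -4.5, 0, 0, 0, 0]
  ]
}}

```text
clock: 16.02
eef_pos: [0.443, 0.1958, 0.2197]
tool_rot: [-0.0, 0.712, -0.702, 0.001]
contact_force: [-1.4, -0.1, 0.9]
finger_gap: -0.0002
```

Request:
{"op": "drive_tool", "data": {
  "series": [
    [1, 1, 0, 0, 0, 0, 0],
    [2, 2, 0, 0, 0, 0, 0],
    [3, 2.5, 0, 0, 0, 0, 0],
    [3, 2.5, 0, 0, 0, 0, 0],
    [3, 2.5, 0, 0, 0, 0, 0]
  ]
}}

```text
clock: 16.43
eef_pos: [0.3808, 0.1188, 0.2191]
tool_rot: [-0.002, 0.712, -0.702, 0.0]
contact_force: [0.2, 0.4, -0.3]
finger_gap: 0.0004
```

```bash
python3 g.py .512 .2347 .066 180.84;python3 k.py .030 .5125 .1796 .0147 5 | tail -3;python3 - <<'E'
from h import *
p=optics.camera('top');s=optics.camera('scene')
for c in(p,s):
    d=models.pinpoint(c,'plunger_top');e=models.pinpoint(c,'elbow_a')
    print([(round(x['conf'],2),np.round(x['location'],1)) for x in d],[(round(x['conf'],2),onz(c,x['location'],0).round(3)) for x in e], proj(c,(.512,.2347,.078)),proj(c,(.512,.2347,.066)))
cv2.imwrite('pics/end.png',s['color'][:,:,::-1])
E
```

```text
row [-4.544 -5.294  6.153] [-0.035  0.031 -0.004] | pos [0.3808 0.1188 0.2191] yawy -179.18 tilt [0.003  0.0028] F [ 0.2  0.4 -0.3] M [0.01 0.03 0.01] gap 0.0004 t 16.4333 q [ 0.82 -0.53 -0.41  0.   -1.69 -0.8 ]
both (array([0.5145, 0.1787, 0.0112]), 200, np.float64(0.39868337439447654), [np.float64(0.31948988152565355), np.float64(-0.23337260045079591)])
t (array([0.5136, 0.1798, 0.0168]), 78, np.float64(0.2203105164720081), [np.float64(0.012243378600109009)])
s (array([0.5148, 0.1775, 0.0107]), 120, np.float64(0.1885427163194856), [np.float64(-0.21634911666120618)])
[(0.6, array([232.3, 352.9]))] [(0.64, array([ 0.629, -0.232,  0.   ]))] [163.82683363 153.07400088] [164.67213948 154.22475936]
[(0.66, array([134.4, 347.6])), (0.66, array([225.8, 159.3])), (0.51, array([ 80.8, 286. ]))] [(0.77, array([0.416, 0.185, 0.   ])), (0.58, array([ 0.631, -0.23 ,  0.   ]))] [132.83373555 346.55145266] [136.32252821 345.91761674]
```

View pics/ks5.png

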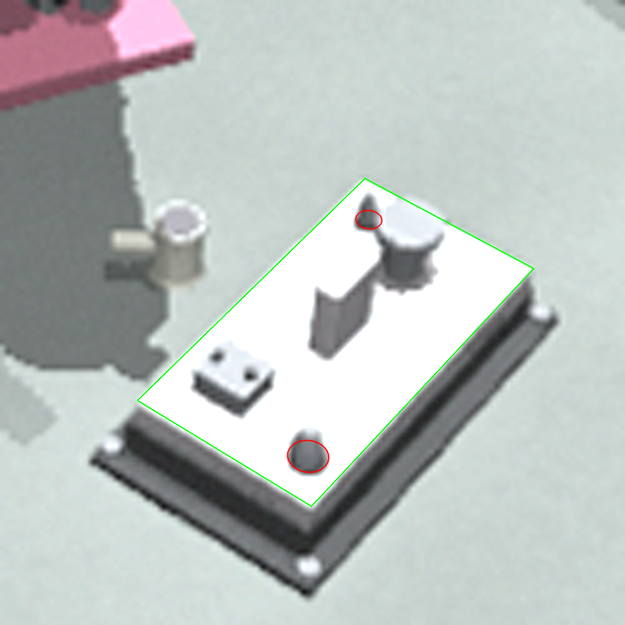

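View pics/kt5.png

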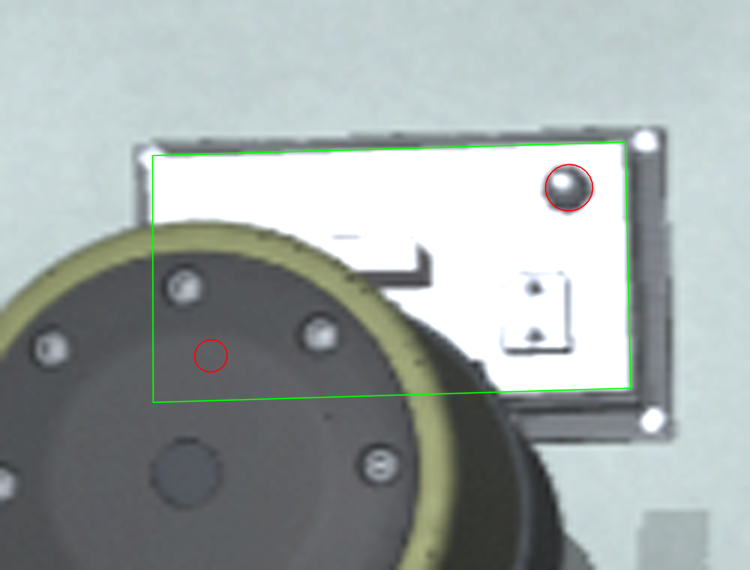

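View pics/end.png

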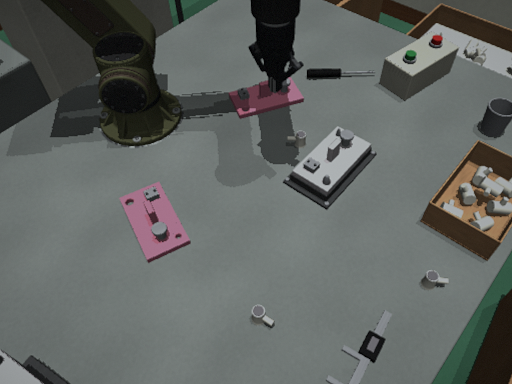

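The plate is flush and the plunger head has come back up, at (345,135) in the end view. Both elbows, at (299,139) and (259,312), are in place and the arm is clear. Handing in.

```bash
python3 -c "
from bench import order
print(order.sign_off())"
```

```text
the job is handed in; nothing more can be done
None
```

I placed the cover plate over both guide pins, larger hole on the thicker pin, and lowered it slowly until it rested on the fixture. I then pressed the plunger to its stop, held it for just over a second, let it go and handed the job in at about 17 s. Sign-off gives no verdict, so what follows rests on my own checks.

**Seating:** Contact came with the tool 30 mm above the height where I picked the plate up, which is the fixture's top face. There was no side force as the plate went down the pins. Both pins showed through their holes in the last clear views.

**Plunger:** The tool stopped at z = 66 mm and the force rose to about 14 N without further travel, which matches the stop. The last scene image shows the head back up, although the top view of it was blocked by the arm.

**Bystanders:** Both elbows were standing where they started, as near as the cameras can tell, and the gripper was at 0.22 m touching nothing.

**What disagreed:** The two cameras differ by about 2 mm on absolute position, in line with their calibration. My last edge fits put the plate within about 1 mm of the fixture in the same camera, with angle scatter of about 0.005 rad. I did not measure tilt or plunger travel directly.

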